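Latch the fry basket on the draining bar

ROBOT

A 6-joint arm with a two-finger parallel gripper is mounted at the origin on the work surface. World frame = base frame: x ahead of the robot, y to its left, z up, the work surface at z = 0. Lengths are in mm, angles in rad, forces in N, time in s.
With the tool pointing down it reaches from about 275 to 1000 mm from the base axis. Payload 8.4 kg.
Tool frame: the origin (TCP) lies between the finger pads; the fingertips stand r.nose_length ahead of it and the grasp point (between the pads) lies 8 mm behind it (r.nose_length is the distance from the TCP to the fingertips, in mm); y points along the fingers, x is the direction in which the jaws open and shut, and the axes are right-handed (so a half turn about y gives the same grasp; the last joint's range is limited). The gripper opens to 85 mm and grips with 20 to 120 N. Pads are 22 mm wide; open, the fingers measure 114 mm over their backs; the gripper's body (76 mm by 85 mm) begins 54 mm behind the grasp point. The pads swing forward as they close: fully open they stand 13 mm farther back than shut.
Start: joints at [1.308, 0.353, 1.633, -0, 1.155, -0.002], TCP at [161.157, 603.868, 216.981] pointing down, gripper open.
Joint ranges: [-2.63, 2.63], [-0.92, 2.1], [0.06, 2.66], [-1.3, 4.44], [0, 2.69], [-3.02, 3.02]. Speed limits (rad/s): [2.22, 2.22, 2.79, 3.14, 3.14, 3.14].

INTERFACE

Orientations are given as [roll, pitch, yaw] about the fixed x, y, z axes, in that order (R = Rz(yaw) Ry(pitch) Rx(roll)).
In Python, from rig import r, cams, order gives the robot as it stands. The module is installed in compiled form; this text tells all that it offers.
- The arm moves only by the shell command python3 -m crank 'ROWS' [FORCE]. ROWS is JSON, a list of rows, each a list of 7 numbers: the turn, a rotation vector about the tool's x, y, z in degrees, then the shift along the tool's x, y, z in cm, then the opening, from -1 (shut) to 1 (fully open). A call has exactly 10 rows; each row shifts and turns the pose as measured when the row begins, along the tool's axes as they then stand; what a row does not reach is not made up. A row lasts 1/12 s, in which the tool goes at most 41.7 mm and 7.16 degrees, less where a joint would pass 70% of its speed; a pose out of reach is approached as far as the arm can. A call with a gripper value outside its range is refused whole. The fingers move at their own pace and stop on an object; FORCE is the grip in N (left out, the last holds). Time passes only in rows, so rows that do not move let the fingers close, or fill a call up. It gives the time, the measured TCP pose, the force and the opening at its end, in the units of the state.
- r.sense(): the state, without advancing time (a new reading comes with each control period).
- cams.grab_frame(name): name is "scene" or "top" or "wrist"; returns the picture (400x640x3 uint8, blue, green, red); there is no depth.
- cams.camera_info(name): a dict with "intrinsics" (3x3 intrinsics, pixels), "view" (4x4, takes a point from world to camera coordinates); the wrist camera has in their place "hand_eye" (4x4, takes a point from camera to tool coordinates, whose origin is the TCP and whose axes are the tool frame's). Camera axes: x right, y up, looking along -z (the intrinsics and any distortion apply to the point x, -y, -z); pixel columns grow to the right and rows downward; lengths in mm; the calibration is good to about 2 mm. A picture is of the moment at which its call begins: read the wrist's pose just before it. camera_info takes no time and is no camera call.
- order.sign_off(): hands the job in, once; it reports no verdict.
The state is a dict: "clock": time; "qpos": joint angles; "qvel": joint speeds; "joint_efforts": joint torques, N m; "eef_pos": TCP position; "tcp_rot": TCP orientation; "contact_force": force on the tool from outside, world axes, zero at the start; "wrist_torque": the same for the moment, N m; "opening": opening from 0.0 (shut) to 1.0 (fully open).
Only numpy, scipy, OpenCV 4.12 (cv2) and the standard library are available. Lean on these libraries where they do the work, as an engineer would, in place of code of your own. Each camera call takes 0.05 s, during which the arm holds its last target.

TASK

Take the fry basket by its wooden grip and hang it on the bar of the draining stand: bring the hook over the bar and press it down, gently, until the bar is fully home and the sprung latch flips shut behind it. Then give the basket a gentle upward tug so that the shut latch bears on the bar, lower it softly until it hangs on the bar again, and let go. Leave everything else where it is, and never press or knock basket and stand together hard (stay under about 20 N).

Things in the scene. Friction and masses are not known exactly. Their poses are not given: they have to be found in the camera images.
- basket: Fry basket standing on the table: wire tray 100 (x) x 120 (y) x 35 mm, 0.2 to 0.4 kg. A strap over the rim (top at 40 mm) carries a shank (x -24 to -12 mm) rising to a hook whose mouth opens downward; a wooden grip tops it. Hook is 20 mm wide along y. Origin: centre of the underside; x from the shank towards the beak, z up. Centre of mass nearly under the hook's seat
- grip (a point): Centre of the wooden grip on top of the basket, 167.5 mm above the basket's underside, x = y = 0 of the basket. The block is 20 (x) x 36 (y) x 46 mm (z); pinch its wide faces (+x and -x) from above. It stands on the hook's arch, which begins 23 mm below this point and spans x -24 to +24 mm. Axes as the basket's
- hook_seat (a point): Where the bar's centre lies when fully home in the hook: 122.5 mm above the basket's underside, x = y = 0, 45 mm under the grip's centre; the flat top of the mouth is 8 mm above it. The mouth runs down between shank (face at x = -12 mm) and beak (face at x = +10 mm); y runs along the mouth. Axes as the basket's
- beak_nose (a point): Lowest point of the beak's rounded nose (beak 12 mm thick, x +10 to +22 mm of the basket), 42.5 mm below the seat. Between it and the strap below is a free gap of 40 mm: the bar goes in here from the +x side, over the basket and under the nose, and then the hook is lowered over it. Axes as the basket's
- latch (a joint): Sprung flap across the mouth, 20 mm long, hinged on the shank 28.5 mm below the seat. 0 rad = shut, level; grows as it is pushed up, to 1.5. 5 N starts it opening (more than the basket's weight: press down); up to 12 N while the bar rubs past. It can shut only when the bar is within about 2 mm of the seat. Then the hook can rise 18 mm until the latch lies under the bar; it does not open that way
- stand: Draining stand, fixed: drip tray 200 (x) x 262 (y) mm, rim 16 mm, and two slotted plates (50 mm in x, 162 mm tall) at y = +-124 mm carrying a level bar along y. Origin: centre of the underside, z up. Stand and basket may be on either side. Its x axis points roughly away from the robot: the basket comes from the -x side, beak ahead, y axes alike
- bar_mid (a point): Middle of the stand's slots, 148 mm above the table, axes as the stand's. The steel bar, 16 mm thick and 240 mm free between the plates, runs along y through x = 0, level, but is clamped at any height from 7 mm below to 7 mm above this point: its real height is not measured and must be felt (or seen). It holds fast
- shaker: Bystander, to be left alone: glass sugar shaker with a steel cap, 48 mm across, 85 mm tall; origin at the centre of its underside
- jar: Bystander, to be left alone: amber glass jar with a white cap, 54 mm across, 90 mm tall; origin at the centre of its underside
- turner: Bystander, to be left alone: turner (spatula) lying flat, 260 mm long
- cutter: Bystander, to be left alone: round steel dough cutter (ring), 70 mm across, 30 mm tall; origin at the centre of its underside
There are look-alikes about, which are no part of the job. What is shaped like the basket but blue, green or red is not meant.

How it is judged:
By the outcome, as a careful person would: the job done as asked, in the order asked, and still so for the second after the job is handed in, with the robot touching nothing.
It also fails if it takes over 62 s, if anything falls off the work surface, if the arm or the gripper's body presses on something with over 40 N, if the wrist force passes 120 N, or if a joint passes its speed limit or range.

## Working session

There is one attempt and no reset: what is moved stays moved. The work goes in short steps, Python scripts to look and compute and a shell command to move; the robot and the scene stay as the last step left them, time stands still between calls to the robot, and variables do not carry over. Pictures are saved under pics/ and viewed, and the job is handed in when it is done.

```bash
mkdir -p pics; python3 - <<'E'
from rig import r,cams,order
import cv2,numpy as np
np.set_printoptions(precision=4,suppress=True)
print(r.sense(), r.nose_length)
for n in ["scene","top","wrist"]:
    cv2.imwrite(f"pics/{n}0.png",cams.grab_frame(n)); print(n,cams.camera_info(n))
E
```

```text
{'clock': 0.0, 'qpos': array([ 1.3076,  0.3537,  1.6342, -0.    ,  1.1552, -0.0024]), 'qvel': array([-0.0003, -0.0011, -0.002 ,  0.0002,  0.002 , -0.0003]), 'joint_efforts': array([ -0.0022, -60.5255, -34.2068,  -0.0001,   0.0096,  -0.0001]), 'eef_pos': array([161.023 , 603.3558, 216.24  ]), 'tcp_rot': array([-1.5708,  0.0014,  1.31  ]), 'contact_force': array([0.0615, 0.0593, 0.2247]), 'wrist_torque': array([-0.0297, -0.0073,  0.0155]), 'opening': 0.998991407543218} 11.0
scene {'intrinsics': array([[366.8261,   0.    , 322.7548],
       [  0.    , 366.8261, 197.3769],
       [  0.    ,   0.    ,   1.    ]]), 'view': array([[    0.7848,     0.6197,    -0.0021,  -380.9085],
       [   -0.3368,     0.4293,     0.838 ,   150.1852],
       [    0.5202,    -0.657 ,     0.5457, -1281.1679],
       [    0.    ,     0.    ,     0.    ,     1.    ]])}
top {'intrinsics': array([[451.7303,   0.    , 315.3022],
       [  0.    , 451.7303, 200.3565],
       [  0.    ,   0.    ,   1.    ]]), 'view': array([[   -0.0141,    -0.9999,    -0.0087,   -97.2943],
       [    0.9895,    -0.0152,     0.1435,  -600.812 ],
       [   -0.1437,    -0.0066,     0.9896, -1041.0689],
       [    0.    ,     0.    ,     0.    ,     1.    ]])}
wrist {'intrinsics': array([[352.6534,   0.    , 319.7749],
       [  0.    , 352.6534, 193.685 ],
       [  0.    ,   0.    ,   1.    ]]), 'hand_eye': array([[   1.    ,   -0.0001,   -0.0005,   -1.8066],
       [  -0.0004,    0.2958,   -0.9553, -157.5287],
       [   0.0003,    0.9553,    0.2958,   74.8004],
       [   0.    ,    0.    ,    0.    ,    1.    ]])}
```

View pics/scene0.png

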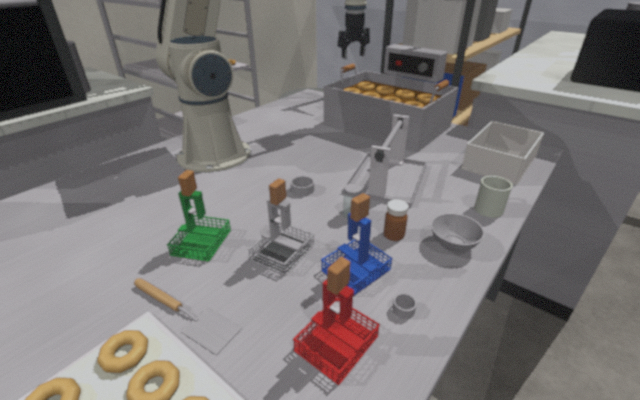

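View pics/top0.png

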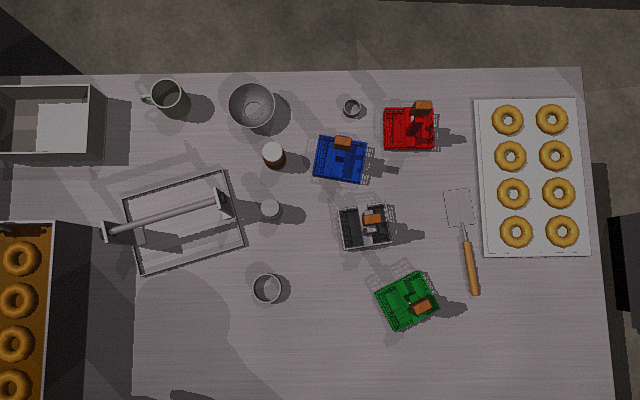

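View pics/wrist0.png

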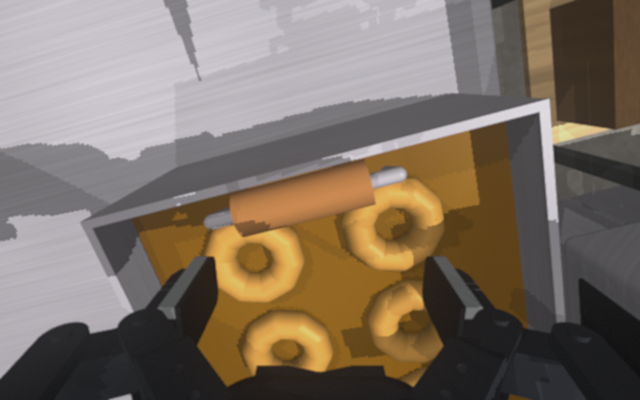

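```bash
python3 - <<'E'
import cv2
s=cv2.imread("pics/scene0.png");t=cv2.imread("pics/top0.png")
cv2.imwrite("pics/a.png",cv2.resize(s[165:285,240:330],None,fx=5,fy=5,interpolation=cv2.INTER_CUBIC))
cv2.imwrite("pics/b.png",cv2.resize(t[190:265,325:425],None,fx=7,fy=7,interpolation=cv2.INTER_CUBIC))
cv2.imwrite("pics/c.png",cv2.resize(t[160:285,90:255],None,fx=4.6,fy=4.6,interpolation=cv2.INTER_CUBIC))
cv2.imwrite("pics/d.png",cv2.resize(s[105:225,330:435],None,fx=5,fy=5,interpolation=cv2.INTER_CUBIC))
E
```

```text
(no output)
```

View pics/a.png

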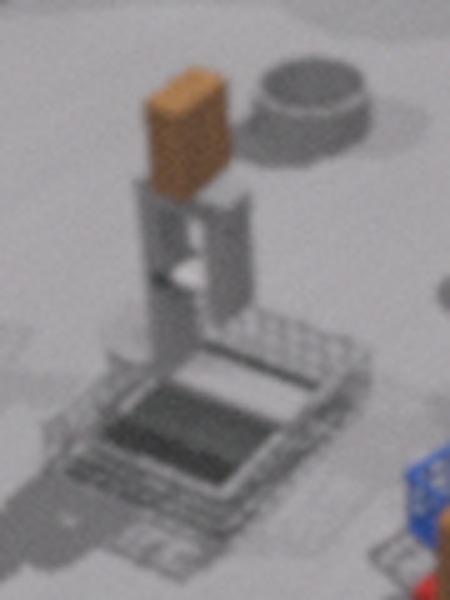

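View pics/b.png

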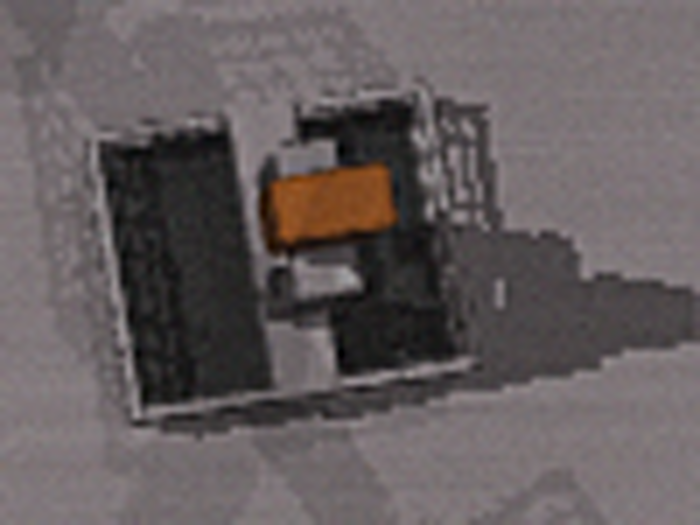

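View pics/c.png

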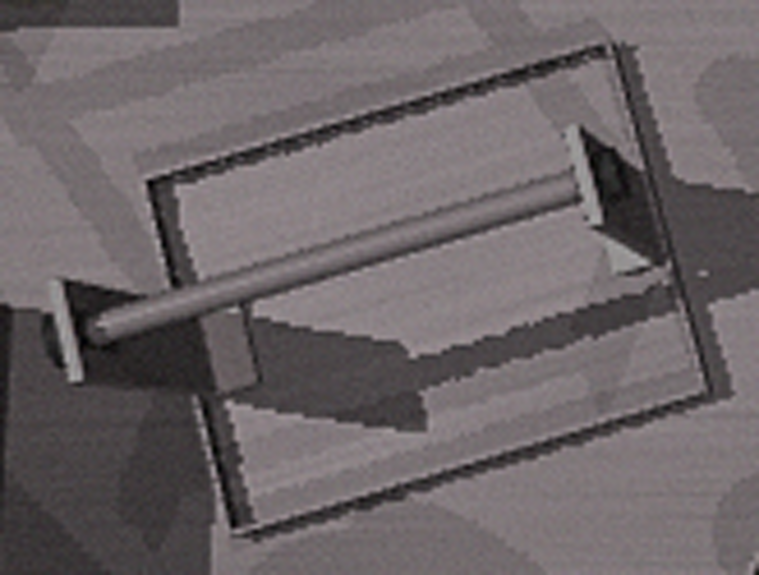

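View pics/d.png

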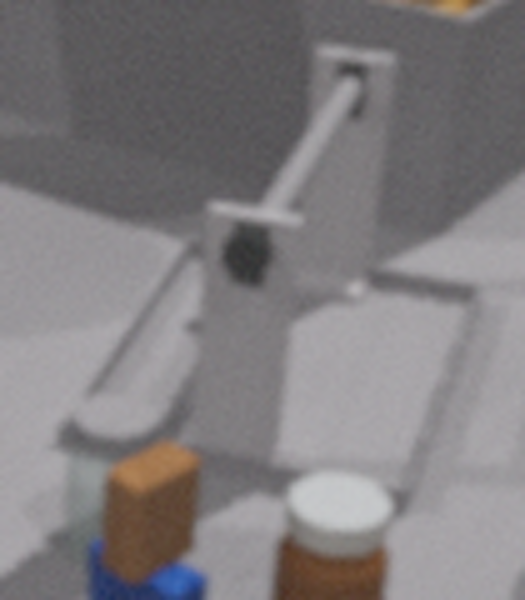

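```bash
cat >h.py <<'E'
import numpy as np,cv2
from scipy.spatial.transform import Rotation as Ro
from rig import r,cams,order
np.set_printoptions(precision=3,suppress=True)
def ray(n,uv,T=None):
    I=cams.camera_info(n);K=I["intrinsics"]
    d=np.array([(uv[0]-K[0,2])/K[0,0],-(uv[1]-K[1,2])/K[1,1],-1.])
    if n=="wrist": C=T@I["hand_eye"]
    else: C=np.linalg.inv(I["view"])
    return C[:3,3],C[:3,:3]@d
def onz(n,uv,z,T=None):
    o,d=ray(n,uv,T);return o+d*(z-o[2])/d[2]
def tri(*rays):
    A=np.zeros((3,3));b=np.zeros(3)
    for o,d in rays:
        d=d/np.linalg.norm(d);P=np.eye(3)-np.outer(d,d);A+=P;b+=P@o
    p=np.linalg.solve(A,b)
    return p,[np.linalg.norm(np.cross(p-o,d/np.linalg.norm(d))) for o,d in rays]
def pose():
    s=r.sense();T=np.eye(4);T[:3,:3]=Ro.from_euler('xyz',s['tcp_rot']).as_matrix();T[:3,3]=s['eef_pos'];return T
def proj(n,p,T=None):
    I=cams.camera_info(n);K=I["intrinsics"]
    V=I["view"] if n!="wrist" else np.linalg.inv(T@I["hand_eye"])
    c=V[:3,:3]@np.asarray(p,float)+V[:3,3];return np.array([K[0,2]+K[0,0]*c[0]/-c[2],K[1,2]+K[1,1]*-c[1]/-c[2]])
E
python3 - <<'E'
from h import *
b=lambda u,v:(u/7+325-.45,v/7+190-.45)
c=lambda u,v:(u/4.6+90-.4,v/4.6+160-.4)
T=[onz("top",b(*p),35) for p in [(97,140),(428,92),(468,361),(138,413)]]
print("basket",np.array(T),np.mean(T,0),"edges",[np.linalg.norm(T[i]-T[(i+1)%4]) for i in range(4)],
 "yaw",[np.degrees(np.arctan2(*(T[i]-T[j])[1::-1])) for i,j in [(0,3),(1,2)]],[np.degrees(np.arctan2(*(T[i]-T[j])[1::-1]))-90 for i,j in [(0,1),(3,2)]])
S=[onz("top",c(*p),16) for p in [(152,182),(625,48),(715,395),(238,533)]]
T=S
print("stand",np.array(T),np.mean(T,0),"edges",[np.linalg.norm(T[i]-T[(i+1)%4]) for i in range(4)],
 "yaw",[np.degrees(np.arctan2(*(T[i]-T[j])[1::-1])) for i,j in [(0,3),(1,2)]],[np.degrees(np.arctan2(*(T[i]-T[j])[1::-1]))-90 for i,j in [(0,1),(3,2)]])
for z in (141,148,155): 
  A,B=onz("top",c(105,327),z),onz("top",c(578,187),z);print(z,A,B,(A+B)/2,np.linalg.norm(A-B),np.degrees(np.arctan2(*(A-B)[1::-1]))-90)
# grip masks
for n,bb in (("top",(355,208,390,232)),("scene",(262,172,292,208))):
    im=cv2.imread(f"pics/{n}0.png");h=cv2.cvtColor(im,cv2.COLOR_BGR2HSV)
    x0,y0,x1,y1=bb;m=cv2.inRange(h[y0:y1,x0:x1],(3,110,60),(25,255,255))
    ys,xs=np.nonzero(m);print(n,xs.mean()+x0,ys.mean()+y0,len(xs))
    if n=="top":
        cn=max(cv2.findContours(m,0,2)[0],key=cv2.contourArea);bx=cv2.minAreaRect(cn);print(bx)
    globals()[n]=(xs.mean()+x0,ys.mean()+y0)
print(tri(ray("top",top),ray("scene",scene)), onz("top",top,185))
print("topcam",ray("top",top)[0])
E
```

```text
basket [[ 577.233 -161.415   35.   ]
 [ 592.165 -275.778   35.   ]
 [ 499.547 -286.006   35.   ]
 [ 483.557 -173.34    35.   ]] [ 538.126 -224.135   35.   ] edges [np.float64(115.33334087174089), np.float64(93.18117363861924), np.float64(113.79468843956495), np.float64(94.43171490900842)] yaw [np.float64(7.254864221617316), np.float64(6.301875440171646)] [np.float64(7.439066716226677), np.float64(8.077724177210214)]
stand [[613.5   369.852  16.   ]
 [682.89  116.506  16.   ]
 [495.172  66.21   16.   ]
 [426.768 315.829  16.   ]] [554.582 217.099  16.   ] edges [np.float64(262.67687815760405), np.float64(194.3390312479268), np.float64(258.82110421283636), np.float64(194.38958496574415)] yaw [np.float64(16.135594261365558), np.float64(14.999002918398043)] [np.float64(15.31738498592928), np.float64(15.324852625530198)]
141 [525.399 333.895 141.   ] [588.663 111.771 141.   ] [557.031 222.833 141.   ] 230.95818753948072 15.897525794077254
148 [524.812 330.684 148.   ] [587.621 110.155 148.   ] [556.216 220.419 148.   ] 229.29942359554502 15.897525794077211
155 [524.224 327.473 155.   ] [586.579 108.539 155.   ] [555.401 218.006 155.   ] 227.64065965160927 15.897525794077225
top 371.96385542168673 218.50602409638554 166
((16.851348876953125, 10.608108520507812), (9.370742797851562, 17.5906925201416), 80.53767395019531)
scene 277.0 190.14285714285714 210
(array([ 541.149, -224.539,  171.105]), [np.float64(1.077877998684956), np.float64(1.0778779986849312)]) [ 538.98 -223.67  185.  ]
topcam [ 443.595 -113.24  1115.646]
```

```bash
cat >plan.py <<'E'
import sys
from h import *
# plan.py x y z yawdeg nrows_total : print first 10 rows (tool frame)
x,y,z,yaw,n=map(float,sys.argv[1:6]);n=int(n)
T=pose();R0=Ro.from_matrix(T[:3,:3]);R1=Ro.from_euler('xyz',[-np.pi/2,0,np.radians(yaw)])
D=(R0.inv()*R1).as_rotvec();p=T[:3,3];d=np.array([x,y,z])-p
print("at",p,"dist",np.linalg.norm(d),"rot",np.degrees(D),"tool shift cm",R0.inv().apply(d)/10)
for k in range(min(n,10)):
    Rk=R0*Ro.from_rotvec(D*k/n);s=Rk.inv().apply(d/n)/10
    print("[%s]"%",".join("%g"%v for v in list(np.round(np.degrees(D)/n,1))+list(np.round(s,2))),end=",")
print()
E
python3 plan.py 530 -215 260 7.3 23
```

```text
at [161.053 603.512 216.428] dist 898.8786037992134 rot [ 0.035 67.757 -0.053] tool shift cm [-69.574  -4.284 -56.753]
[0,2.9,-0,-3.02,-0.19,-2.47],[0,2.9,-0,-2.89,-0.19,-2.62],[0,2.9,-0,-2.76,-0.19,-2.77],[0,2.9,-0,-2.61,-0.19,-2.9],[0,2.9,-0,-2.46,-0.19,-3.03],[0,2.9,-0,-2.3,-0.19,-3.16],[0,2.9,-0,-2.13,-0.19,-3.27],[0,2.9,-0,-1.96,-0.19,-3.37],[0,2.9,-0,-1.79,-0.19,-3.47],[0,2.9,-0,-1.61,-0.19,-3.56],
```

```bash
python3 -m crank '[[0,2.9,0,-3,-0.5,-2.5,1],[0,2.9,0,-2.9,-0.5,-2.6,1],[0,2.9,0,-2.8,-0.5,-2.8,1],[0,2.9,0,-2.6,-0.5,-2.9,1],[0,2.9,0,-2.5,-0.4,-3,1],[0,2.9,0,-2.3,-0.4,-3.1,1],[0,2.9,0,-2.1,-0.4,-3.2,1],[0,2.9,0,-2,-0.3,-3.3,1],[0,2.9,0,-1.8,-0.3,-3.4,1],[0,2.9,0,-1.6,-0.3,-3.5,1]]' 25
python3 plan.py 530 -215 260 7.3 14
```

```text
clock: 0.98
eef_pos: [318.2, 238.6, 255.1]
tcp_rot: [-1.571, 0.003, 0.792]
contact_force: [2.0, 0.2, 0.3]
opening: 0.995
at [318.245 238.581 255.127] dist 500.59941055955983 rot [ 0.092 38.074 -0.153] tool shift cm [-17.408  -0.405 -46.934]
[0,2.7,-0,-1.24,-0.03,-3.35],[0,2.7,-0,-1.08,-0.03,-3.41],[0,2.7,-0,-0.92,-0.03,-3.46],[0,2.7,-0,-0.76,-0.03,-3.49],[0,2.7,-0,-0.59,-0.03,-3.53],[0,2.7,-0,-0.42,-0.03,-3.55],[0,2.7,-0,-0.25,-0.03,-3.57],[0,2.7,-0,-0.08,-0.03,-3.57],[0,2.7,-0,0.09,-0.03,-3.57],[0,2.7,-0,0.26,-0.03,-3.57],
```

```bash
python3 -m crank '[[0,2.9,0,-1.3,0,-3.5,1],[0,2.9,0,-1.1,0,-3.6,1],[0,2.9,0,-0.9,0,-3.6,1],[0,2.9,0,-0.8,0,-3.6,1],[0,2.9,0,-0.6,0,-3.6,1],[0,2.9,0,-0.4,0,-3.6,1],[0,2.9,0,-0.2,0,-3.6,1],[0,2.7,0,0,0,-3.6,1],[0,2.7,0,0.1,0,-3.6,1],[0,2.7,0,0.3,0,-3.6,1]]'
python3 plan.py 530 -215 260 7.3 5
```

```text
clock: 1.82
eef_pos: [470.0, -114.8, 257.7]
tcp_rot: [-1.573, -0.004, 0.27]
contact_force: [0.4, 0.2, 0.2]
opening: 0.999
at [ 469.965 -114.813  257.71 ] dist 116.81976141184676 rot [0.085 8.148 0.215] tool shift cm [  3.119  -0.198 -11.256]
[0,1.6,0,0.62,-0.04,-2.25],[0,1.6,0,0.69,-0.04,-2.23],[0,1.6,0,0.75,-0.04,-2.21],[0,1.6,0,0.81,-0.04,-2.19],[0,1.6,0,0.88,-0.04,-2.17],
```

```bash
python3 - <<'E'
from h import *
im=cams.grab_frame("top"); cv2.imwrite("pics/t1.png",im)
T=pose();np.save("T1.npy",T);im=cams.grab_frame("wrist");cv2.imwrite("pics/w1.png",im);print(T)
E
```

```text
[[   0.965    0.006   -0.262  472.798]
 [   0.262   -0.005    0.965 -119.986]
 [   0.005   -1.      -0.006  257.963]
 [   0.       0.       0.       1.   ]]
```

View pics/w1.png

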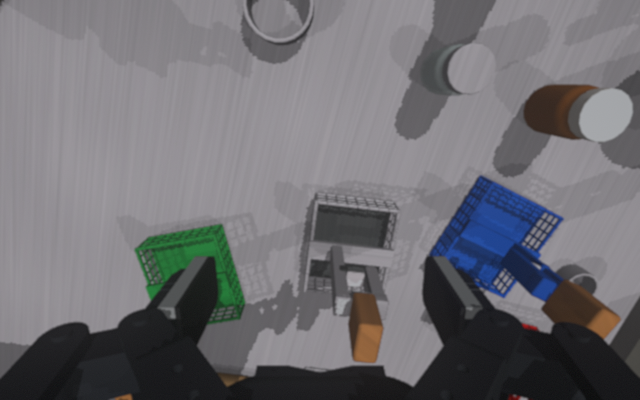

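```bash
python3 plan.py 538 -200 248 7.3 5; python3 -m crank '[[0,1.6,0,0.8,0,-2,1],[0,1.6,0,0.8,0,-2,1],[0,1.6,0,0.8,0.2,-2,1],[0,1.6,0,0.8,0.2,-1.5,1],[0,1.2,0,0.8,0.3,-1,1],[0,0,0,0,0,0,1],[0,0,0,0,0,0,1],[0,0,0,0,0,0,1],[0,0,0,0,0,0,1],[0,0,0,0,0,0,1]]'
python3 - <<'E'
from h import *
T=pose();np.save("T2.npy",T);im=cams.grab_frame("wrist");cv2.imwrite("pics/w2.png",im);print(T)
E
```

```text
at [ 471.455 -117.119  257.66 ] dist 106.7275108314475 rot [0.191 7.988 0.25 ] tool shift cm [ 4.23   1.019 -9.746]
[0,1.6,0,0.85,0.2,-1.95],[0,1.6,0,0.9,0.2,-1.92],[0,1.6,0,0.95,0.2,-1.9],[0,1.6,0,1.01,0.2,-1.87],[0,1.6,0,1.06,0.2,-1.84],
clock: 2.75
eef_pos: [527.4, -191.6, 248.2]
tcp_rot: [-1.569, 0.001, 0.129]
contact_force: [-0.1, -0.3, -0.0]
opening: 1.0
[[   0.992   -0.002   -0.129  527.432]
 [   0.129    0.002    0.992 -191.552]
 [  -0.001   -1.       0.002  248.198]
 [   0.       0.       0.       1.   ]]
```

View pics/w2.png

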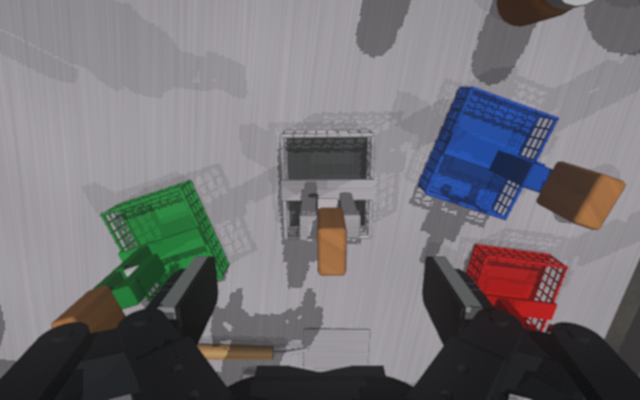

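```bash
python3 - <<'E'
from h import *
im=cv2.imread("pics/w2.png")
cv2.imwrite("pics/w2a.png",cv2.resize(im[120:290,270:390],None,fx=4,fy=3.5,interpolation=cv2.INTER_CUBIC)[:595])
E
```

```text
(no output)
```

View pics/w2a.png

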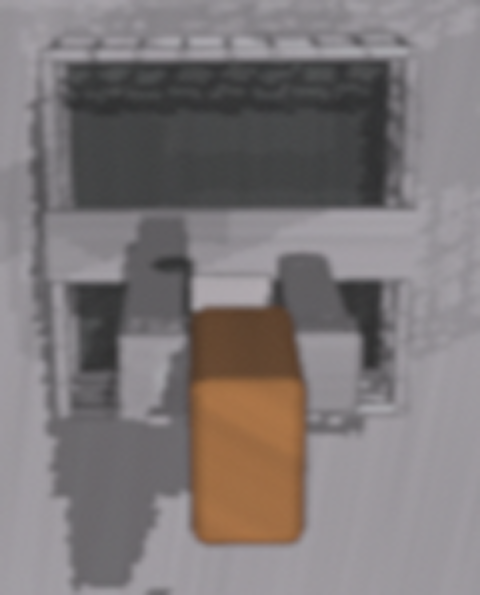

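```bash
python3 - <<'E'
from h import *
T=np.load("T2.npy")
g=lambda u,v:(u/4+270-.4,v/3.5+120-.4)
P=np.array([onz("wrist",g(*p),190.5,T) for p in [(193,379),(301,378),(303,543),(193,543)]])
print(P,P.mean(0));print([np.linalg.norm(P[i]-P[(i+1)%4]) for i in range(4)])
Q=np.array([onz("wrist",g(*p),35,T) for p in [(44,48),(412,48)]]);print(Q,np.degrees(np.arctan2(*(Q[1]-Q[0])[1::-1])),np.linalg.norm(Q[0]-Q[1]))
yaw=np.radians(7.3);R=np.array([[np.cos(yaw),-np.sin(yaw)],[np.sin(yaw),np.cos(yaw)]])
print(Q.mean(0)[:2]-R@[0,60])
E
```

```text
[[ 528.243 -207.986  190.5  ]
 [ 545.839 -205.483  190.5  ]
 [ 551.412 -239.967  190.5  ]
 [ 532.673 -242.418  190.5  ]] [ 539.542 -223.963  190.5  ]
[np.float64(17.773436564889455), np.float64(34.93159151403798), np.float64(18.898940690840906), np.float64(34.71563914853558)]
[[ 483.344 -171.606   35.   ]
 [ 578.691 -159.171   35.   ]] 7.430416333571654 96.15493178753002
[ 538.641 -224.902]
```

```bash
python3 plan.py 539.7 -224 215 7.4 3; python3 -m crank '[[0,0,0,0.3,0.9,-1.2,1],[0,0,0,0.3,1.2,-1.2,1],[0,0,0,0.2,1.2,-1,1],[0,0,0,0,0,0,1],[0,0,0,0,0,0,1],[0,0,0,0,0,0,1],[0,0,0,0,0,0,1],[0,0,0,0,0,0,1],[0,0,0,0,0,0,1],[0,0,0,0,0,0,1]]'
python3 plan.py 539.7 -224 161 7.4 4
```

```text
at [ 527.426 -191.517  248.235] dist 48.06600024369702 rot [-0.129  0.01  -0.069] tool shift cm [ 0.802  3.315 -3.387]
[-0,0,-0,0.27,1.1,-1.13],[-0,0,-0,0.27,1.11,-1.13],[-0,0,-0,0.27,1.11,-1.13],
clock: 3.63
eef_pos: [540.1, -226.8, 211.4]
tcp_rot: [-1.568, 0.002, 0.13]
contact_force: [0.1, 0.8, 0.3]
opening: 1.0
at [ 540.095 -226.833  211.417] dist 50.49804776958006 rot [-0.165  0.056 -0.103] tool shift cm [0.007 5.042 0.271]
[-0,0,-0,0,1.26,0.07],[-0,0,-0,0,1.26,0.07],[-0,0,-0,0,1.26,0.07],[-0,0,-0,-0,1.26,0.07],
```

```bash
python3 -m crank '[[0,0,0,0,1.2,0.1,1],[0,0,0,0,1.2,0.1,1],[0,0,0,0,1.2,0.1,1],[0,0,0,0,1,0,1],[0,0,0,0,0.4,0,1],[0,0,0,0,0,0,0.5],[0,0,0,0,0,0,0],[0,0,0,0,0,0,-0.2],[0,0,0,0,0,0,-0.3],[0,0,0,0,0,0,-0.4]]' 60
python3 plan.py 539.7 -224 161 7.4 4
```

```text
clock: 4.47
eef_pos: [539.4, -222.5, 156.4]
tcp_rot: [-1.568, 0.001, 0.131]
contact_force: [-0.3, -0.6, -0.1]
opening: 0.308
at [ 539.448 -222.507  156.37 ] dist 4.871502846458128 rot [-0.157  0.118 -0.081] tool shift cm [ 0.005 -0.463 -0.15 ]
[-0,0,-0,0,-0.12,-0.04],[-0,0,-0,0,-0.12,-0.04],[-0,0,-0,0,-0.12,-0.04],[-0,0,-0,0,-0.12,-0.04],
```

```bash
python3 -m crank '[[0,0,0,0,-0.5,-0.1,-0.3],[0,0,0,0,0,0,-0.4],[0,0,0,0,0,0,-0.6],[0,0,0,0,0,0,-0.8],[0,0,0,0,0,0,-1],[0,0,0,0,0,0,-1],[0,0,0,0,0,0,-1],[0,0,0,0,0,0,-1],[0,0,0,0,0,0,-1],[0,0,0,0,0,0,-1]]' 60
python3 - <<'E'
from h import *
s=r.sense();print(s['eef_pos'],s['tcp_rot'],s['contact_force'],s['opening'])
E
```

```text
clock: 5.3
eef_pos: [539.7, -223.9, 162.9]
tcp_rot: [-1.569, 0.0, 0.131]
contact_force: [-0.3, 0.3, -0.8]
opening: 0.211
[ 539.712 -223.913  162.882] [-1.569  0.     0.131] [-0.287  0.254 -0.823] 0.2114699134826458
```

```bash
python3 -m crank '[[0,0,0,0,-0.3,0,-1],[0,0,0,0,-0.6,0,-1],[0,0,0,0,-1,0,-1],[0,0,0,0,-1.4,0,-1],[0,0,0,0,-1.6,0,-1],[0,0,0,0,-1.6,0,-1],[0,0,0,0,-1.6,0,-1],[0,0,0,0,-1.4,0,-1],[0,0,0,0,-1,0,-1],[0,0,0,0,0,0,-1]]' 60
python3 plan.py 430 182 273 15.4 22
python3 - <<'E'
from h import *
T=pose();np.save("T3.npy",T);cv2.imwrite("pics/w3.png",cams.grab_frame("wrist"))
E
```

```text
clock: 6.13
eef_pos: [539.0, -223.6, 277.5]
tcp_rot: [-1.568, 0.001, 0.131]
contact_force: [1.0, -0.5, -2.3]
opening: 0.217
at [ 538.987 -223.628  277.544] dist 420.0388810632775 rot [-0.159 -7.889 -0.062] tool shift cm [-5.502  0.574 41.638]
[-0,-0.4,-0,-0.25,0.03,1.89],[-0,-0.4,-0,-0.24,0.03,1.89],[-0,-0.4,-0,-0.23,0.03,1.9],[-0,-0.4,-0,-0.21,0.03,1.9],[-0,-0.4,-0,-0.2,0.03,1.9],[-0,-0.4,-0,-0.19,0.02,1.9],[-0,-0.4,-0,-0.18,0.02,1.9],[-0,-0.4,-0,-0.17,0.02,1.9],[-0,-0.4,-0,-0.16,0.02,1.9],[-0,-0.4,-0,-0.14,0.02,1.9],
```

View pics/w3.png

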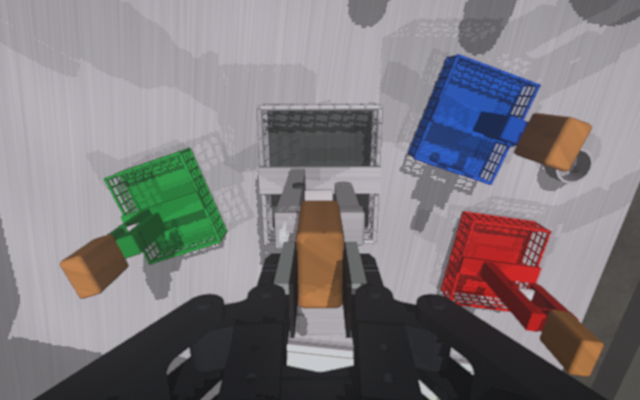

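```bash
python3 -m crank '[[0,-0.4,0,-0.2,0,0.8,-1],[0,-0.4,0,-0.2,0,1.6,-1],[0,-0.4,0,-0.3,0,2.2,-1],[0,-0.4,0,-0.3,0,2.5,-1],[0,-0.4,0,-0.3,0,2.5,-1],[0,-0.4,0,-0.3,0,2.5,-1],[0,-0.4,0,-0.3,0,2.5,-1],[0,-0.4,0,-0.3,0,2.5,-1],[0,-0.4,0,-0.3,0,2.5,-1],[0,-0.4,0,-0.3,0,2.5,-1]]' 60
python3 plan.py 430 182 273 15.4 10
```

```text
clock: 7.02
eef_pos: [461.0, 4.0, 267.9]
tcp_rot: [-1.56, 0.016, 0.203]
contact_force: [-0.2, 0.6, -4.1]
opening: 0.216
at [461.041   4.02  267.85 ] dist 180.73968220738178 rot [-0.629 -3.772 -0.922] tool shift cm [ 0.54  -0.335 18.063]
[-0.1,-0.4,-0.1,0.05,-0.03,1.81],[-0.1,-0.4,-0.1,0.07,-0.04,1.81],[-0.1,-0.4,-0.1,0.08,-0.04,1.81],[-0.1,-0.4,-0.1,0.09,-0.04,1.8],[-0.1,-0.4,-0.1,0.1,-0.04,1.8],[-0.1,-0.4,-0.1,0.11,-0.04,1.8],[-0.1,-0.4,-0.1,0.13,-0.04,1.8],[-0.1,-0.4,-0.1,0.14,-0.05,1.8],[-0.1,-0.4,-0.1,0.15,-0.05,1.8],[-0.1,-0.4,-0.1,0.16,-0.05,1.8],
```

```bash
python3 -m crank '[[-0.1,-0.5,-0.2,0,0,2.3,-1],[-0.1,-0.5,-0.2,0,0,2.3,-1],[-0.1,-0.5,-0.2,0,0,2.3,-1],[-0.1,-0.5,-0.2,0.1,0,2.3,-1],[-0.1,-0.5,-0.1,0.1,0,2.2,-1],[-0.1,-0.5,-0.1,0.1,-0.1,2,-1],[0,-0.4,0,0.1,-0.1,1.7,-1],[0,-0.4,0,0.1,-0.1,1.2,-1],[0,0,0,0,0,0.5,-1],[0,0,0,0,0,0,-1]]' 60
python3 plan.py 430 182 273 15.4 10
python3 - <<'E'
from h import *
T=pose();np.save("T4.npy",T);cv2.imwrite("pics/w4.png",cams.grab_frame("wrist"));cv2.imwrite("pics/t4.png",cams.grab_frame("top"))
cv2.imwrite("pics/s4.png",cams.grab_frame("scene"));print(T)
E
```

```text
clock: 7.85
eef_pos: [404.2, 185.8, 262.4]
tcp_rot: [-1.565, 0.017, 0.285]
contact_force: [-0.1, 0.3, -3.1]
opening: 0.215
at [404.18  185.766 262.358] dist 28.17986701389048 rot [-0.318  0.926 -0.972] tool shift cm [ 2.354 -1.11  -1.081]
[-0,0.1,-0.1,0.24,-0.11,-0.11],[-0,0.1,-0.1,0.24,-0.11,-0.11],[-0,0.1,-0.1,0.24,-0.11,-0.11],[-0,0.1,-0.1,0.24,-0.11,-0.11],[-0,0.1,-0.1,0.24,-0.11,-0.11],[-0,0.1,-0.1,0.24,-0.11,-0.11],[-0,0.1,-0.1,0.24,-0.11,-0.11],[-0,0.1,-0.1,0.24,-0.11,-0.11],[-0,0.1,-0.1,0.24,-0.11,-0.11],[-0,0.1,-0.1,0.24,-0.11,-0.11],
[[  0.96   -0.018  -0.281 404.18 ]
 [  0.281   0.001   0.96  185.766]
 [ -0.017  -1.      0.006 262.358]
 [  0.      0.      0.      1.   ]]
```

View pics/w4.png

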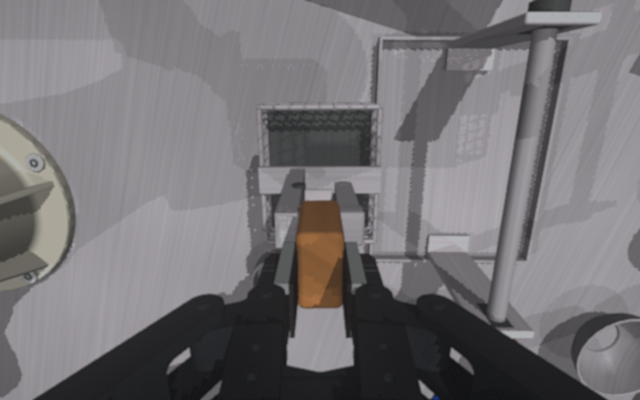

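View pics/s4.png

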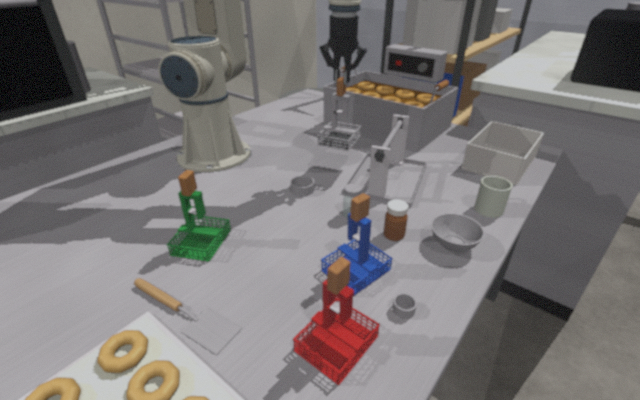

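View pics/t4.png

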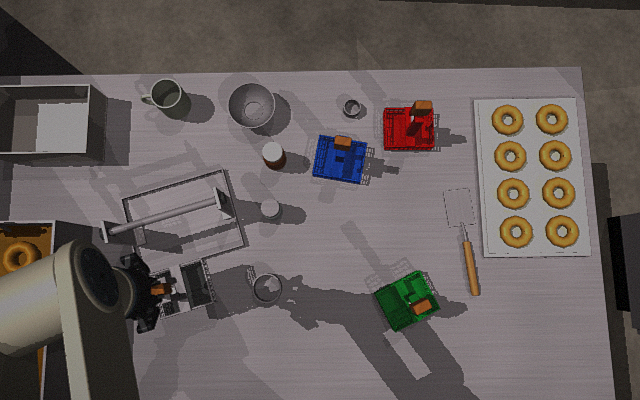

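```bash
python3 - <<'E'
from h import *
im=cv2.imread("pics/w4.png");g=cv2.cvtColor(cv2.GaussianBlur(im,(3,3),0),cv2.COLOR_BGR2GRAY).astype(int)
for v in (60,120,180,240,290):
    u=int(540+(500-540)*(v-40)/(310-40)); print(v,u-18,g[v,u-18:u+20])
cv2.imwrite("pics/w4a.png",cv2.resize(im[0:345,420:610],None,fx=2.2,fy=1.7,interpolation=cv2.INTER_CUBIC))
E
```

```text
60 519 [150 151 152 151 149 148 145 133 107  82  71  74  81  89  96 103 110 118
 124 130 134 137 141 143 146 148 149 149 148 146 144 140 132 118 100  85
  78  74]
120 510 [157 157 157 157 157 156 146 120  87  66  61  66  74  81  88  95 101 107
 113 118 122 126 130 134 136 138 139 139 139 138 133 124 110 101  99  99
  91  78]
180 501 [164 164 163 162 160 151 129 100  81  77  83  92 102 111 121 129 136 140
 142 144 146 149 152 154 154 151 148 145 139 129 117 106 101  98  88  76
  69  67]
240 492 [152 152 151 149 144 129 104  83  78  83  92 102 112 122 130 136 140 142
 144 147 150 153 154 153 150 146 142 133 120 106  96  89  81  73  68  66
  71  90]
290 484 [111 110 110 109 106  96  82  74  75  83  93 104 113 122 130 135 139 142
 144 147 150 151 151 148 145 142 143 148 151 152 151 150 150 150 152 153
 154 154]
```

View pics/w4a.png

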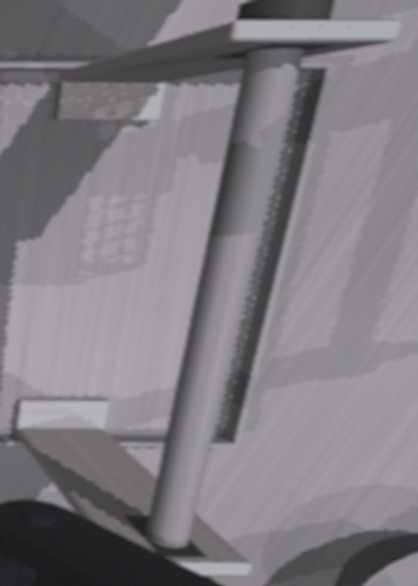

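```bash
python3 - <<'E'
from h import *
im=cv2.imread("pics/w4.png")
cv2.imwrite("pics/w4b.png",cv2.resize(im[20:290,360:600],None,fx=3.2,fy=2.2,interpolation=cv2.INTER_CUBIC))
T=np.load("T4.npy")
C=[(539.4,60),(529.2,120),(518.8,180),(508.8,240)]
for z in (141,148,155):
    P=np.array([onz("wrist",c,z,T) for c in C]);k=np.polyfit(P[:,1],P[:,0],1)
    print(z,"yaw",np.degrees(-np.arctan(k[0])),"x at y=218:",np.polyval(k,218))
print(ray("wrist",C[0],T)[0])
E
```

```text
141 yaw 16.279210391730594 x at y=218: 560.4940747860605
148 yaw 16.279210391730576 x at y=218: 556.3986671522139
155 yaw 16.279210391730498 x at y=218: 552.3032595183672
[385.948 256.16  420.292]
```

View pics/w4b.png

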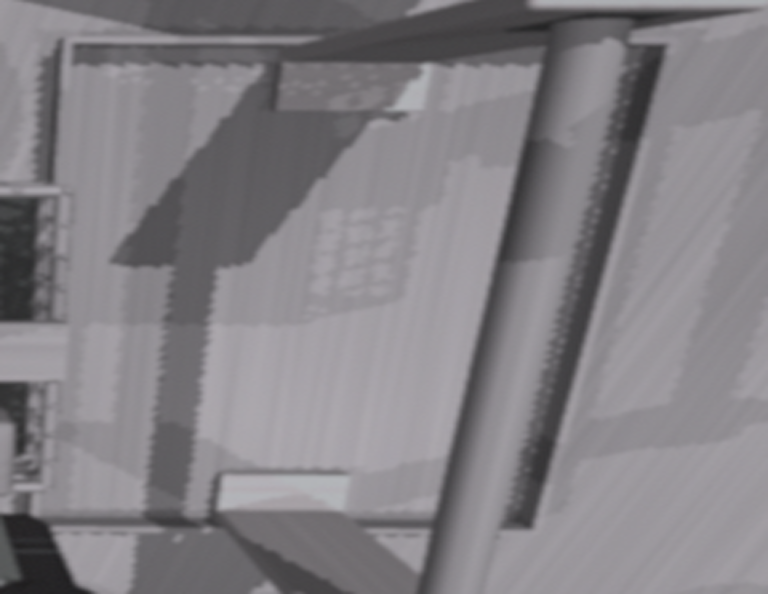

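```bash
python3 - <<'E'
from h import *
T=np.load("T4.npy");g=lambda u,v:(u/3.2+360-.35,v/2.2+20-.3)
P=np.array([onz("wrist",g(*p),16,T) for p in [(65,38),(672,40),(535,527)]])
print(P);TL,TR,BR=P
print(np.linalg.norm(TL-TR),np.linalg.norm(TR-BR),np.degrees(np.arctan2(*(TR-TL)[1::-1])),np.degrees(np.arctan2(*(TR-BR)[1::-1]))-90)
print("centre",(TL+BR)/2)
E
```

```text
[[426.215 320.384  16.   ]
 [616.426 374.831  16.   ]
 [687.442 128.647  16.   ]]
197.85008244592282 256.2219894841274 15.973263878779711 16.09111918862628
centre [556.828 224.516  16.   ]
```

```bash
python3 plan.py 470 193 250 16 5
```

```text
at [405.309 184.312 262.71 ] dist 66.49790746677238 rot [-0.287  0.227 -0.925] tool shift cm [ 6.474  1.162 -0.98 ]
[-0.1,0,-0.2,1.29,0.23,-0.2],[-0.1,0,-0.2,1.29,0.24,-0.19],[-0.1,0,-0.2,1.29,0.24,-0.19],[-0.1,0,-0.2,1.29,0.25,-0.19],[-0.1,0,-0.2,1.29,0.25,-0.19],
```

```bash
python3 -m crank '[[-0.1,0,-0.3,0.6,0.1,-0.2,-1],[-0.1,0,-0.3,1.2,0.2,-0.2,-1],[-0.1,0,-0.3,1.2,0.2,-0.2,-1],[0,0,-0.2,1.2,0.2,-0.2,-1],[0,0,0,1,0.2,-0.2,-1],[0,0,0,0.6,0.1,-0.1,-1],[0,0,0,0.3,0,0,-1],[0,0,0,0,0,0,-1],[0,0,0,0,0,0,-1],[0,0,0,0,0,0,-1]]' 60
python3 plan.py 470 193 250 16 5
```

```text
clock: 8.83
eef_pos: [476.1, 187.8, 250.0]
tcp_rot: [-1.573, -0.004, 0.277]
contact_force: [-0.7, -0.3, -2.7]
opening: 0.213
at [476.133 187.798 249.998] dist 8.042078339537008 rot [ 0.112 -0.115  0.237] tool shift cm [-0.447 -0.003  0.668]
[0,-0,0,-0.09,-0,0.13],[0,-0,0,-0.09,-0,0.13],[0,-0,0,-0.09,-0,0.13],[0,-0,0,-0.09,-0,0.13],[0,-0,0,-0.09,-0,0.13],
```

```bash
python3 - <<'E'
from h import *
T=pose();np.save("T5.npy",T);im=cams.grab_frame("wrist");cv2.imwrite("pics/w5.png",im);print(T[:3,3])
g=cv2.cvtColor(cv2.GaussianBlur(im,(3,3),0),cv2.COLOR_BGR2GRAY)
cv2.imwrite("pics/w5a.png",cv2.resize(im[0:340,240:560],None,fx=2,fy=1.7,interpolation=cv2.INTER_CUBIC))
E
```

```text
[476.133 187.798 249.998]
```

View pics/w5a.png

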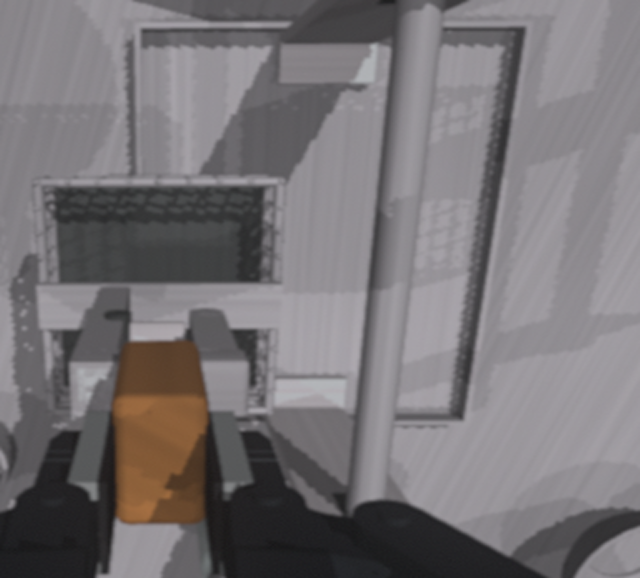

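```bash
cat >bar.py <<'E'
from h import *
def edges(f,guess,vs,w=26):
    # guess: (u,v),(u,v) centre line; find left dark->? edges by max gradient each side
    im=cv2.imread(f);g=cv2.cvtColor(cv2.GaussianBlur(im,(5,5),0),cv2.COLOR_BGR2GRAY).astype(float)
    (u0,v0),(u1,v1)=guess;L=[]
    for v in vs:
        u=u0+(u1-u0)*(v-v0)/(v1-v0);a=int(u-w);row=g[v,a:int(u+w)];d=np.gradient(row)
        l=np.argmin(d[:w]) # bright->dark at left
        rr=w+np.argmin(d[w:])  # bright->dark on right
        L.append((v,a+l,a+rr))
    return L
E
python3 - <<'E'
from bar import *
for q in edges("pics/w5.png",((240+412/2,100/1.7),(240+382/2,400/1.7)),range(30,261,15)): print(q,end=" ")
print()
for q in edges("pics/w4.png",((539.4,60),(508.8,240)),range(40,261,20)): print(q,end=" ")
E
```

```text
(30, np.int64(435), np.int64(456)) (45, np.int64(434), np.int64(455)) (60, np.int64(432), np.int64(454)) (75, np.int64(431), np.int64(452)) (90, np.int64(430), np.int64(450)) (105, np.int64(428), np.int64(449)) (120, np.int64(427), np.int64(456)) (135, np.int64(426), np.int64(454)) (150, np.int64(425), np.int64(462)) (165, np.int64(423), np.int64(443)) (180, np.int64(422), np.int64(440)) (195, np.int64(421), np.int64(439)) (210, np.int64(420), np.int64(437)) (225, np.int64(418), np.int64(436)) (240, np.int64(417), np.int64(435)) (255, np.int64(415), np.int64(433)) 
(40, np.int64(530), np.int64(554)) (60, np.int64(527), np.int64(552)) (80, np.int64(524), np.int64(549)) (100, np.int64(521), np.int64(550)) (120, np.int64(517), np.int64(541)) (140, np.int64(514), np.int64(538)) (160, np.int64(511), np.int64(534)) (180, np.int64(507), np.int64(531)) (200, np.int64(504), np.int64(527)) (220, np.int64(501), np.int64(524)) (240, np.int64(498), np.int64(520)) (260, np.int64(494), np.int64(515))
```

```bash
python3 - <<'E'
from bar import *
def plane(f,Tf,guess,vs,side):
    T=np.load(Tf);E=edges(f,guess,vs);E=np.array(E,float);u=E[:,1 if side=='L' else 2]
    k=np.polyfit(E[:,0],u,1);
    for _ in range(3):
        m=abs(np.polyval(k,E[:,0])-u)<2;k=np.polyfit(E[m,0],u[m],1)
    v=np.array([40,250.]);uu=np.polyval(k,v)
    o,d1=ray("wrist",(uu[0],v[0]),T);_,d2=ray("wrist",(uu[1],v[1]),T)
    n=np.cross(d1,d2);n/=np.linalg.norm(n); n*= np.sign(n[0])
    off=8 if side=='L' else -8
    return n,n@o+off   # n.x = c
A=("pics/w4.png","T4.npy",((539.4,60),(508.8,240)),range(40,261,10))
B=("pics/w5.png","T5.npy",((446,59),(431,235)),range(30,256,10))
for s in "LR":
    n1,c1=plane(*A,s);n2,c2=plane(*B,s)
    d=np.cross(n1,n2);d/=np.linalg.norm(d);
    for y in (218,):
        p=np.linalg.solve(np.array([n1,n2,[0,1,0]]),[c1,c2,y]);print(s,p,"dir",d*np.sign(d[1]),"yaw",np.degrees(np.arctan2(*(d*np.sign(d[1]))[1::-1]))-90)
    for z in (142,147,152):
        print(z,[np.linalg.solve(np.array([n,[0,1,0],[0,0,1]]),[c,218,z])[0] for n,c in ((n1,c1),(n2,c2))])
E
```

```text
L [559.098 218.    143.049] dir [-0.28   0.96   0.006] yaw 16.26692400309085
142 [np.float64(559.6760639221368), np.float64(559.4303997190012)]
147 [np.float64(556.9220277151567), np.float64(557.8473686828659)]
152 [np.float64(554.1679915081763), np.float64(556.2643376467304)]
R [487.636 218.    258.563] dir [-0.563  0.41   0.717] yaw 53.97909732860413
142 [np.float64(559.948104292479), np.float64(475.2492884433788)]
147 [np.float64(556.8462628676125), np.float64(475.78062847329113)]
152 [np.float64(553.744421442746), np.float64(476.31196850320333)]<stdin>:6: RankWarning: Polyfit may be poorly conditioned
<stdin>:6: RankWarning: Polyfit may be poorly conditioned
<stdin>:6: RankWarning: Polyfit may be poorly conditioned
```

```bash
python3 -m crank '[[0,0,0,0.5,0,0.1,-1],[0,0,0,1,0.1,0.1,-1],[0,0,0,1,0.1,0.1,-1],[0,0,0,1,0,0,-1],[0,0,0,0.8,0,0,-1],[0,0,0,0.5,0,0,-1],[0,0,0,0.3,0,0,-1],[0,0,0,0,0,0,-1],[0,0,0,0,0,0,-1],[0,0,0,0,0,0,-1]]' 60
python3 - <<'E'
from h import *
s=r.sense();print(s['eef_pos'],s['tcp_rot'],s['contact_force'],s['wrist_torque'])
T=pose();np.save("T6.npy",T);im=cams.grab_frame("wrist");cv2.imwrite("pics/w6.png",im)
cv2.imwrite("pics/w6a.png",cv2.resize(im[0:340,240:500],None,fx=2.4,fy=1.7,interpolation=cv2.INTER_CUBIC))
im=cams.grab_frame("scene");cv2.imwrite("pics/s6.png",cv2.resize(im[60:220,310:450],None,fx=4,fy=3.7,interpolation=cv2.INTER_CUBIC))
E
```

```text
clock: 9.72
eef_pos: [529.5, 207.2, 248.1]
tcp_rot: [-1.573, -0.005, 0.278]
contact_force: [-0.1, -0.2, -2.8]
opening: 0.214
[529.521 207.205 248.095] [-1.573 -0.005  0.278] [-0.063 -0.181 -2.849] [ 0.007  0.013 -0.001]
```

View pics/w6a.png

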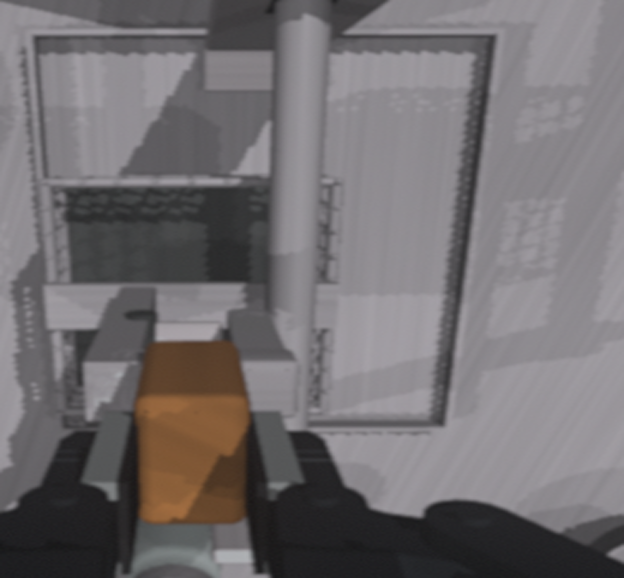

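View pics/s6.png

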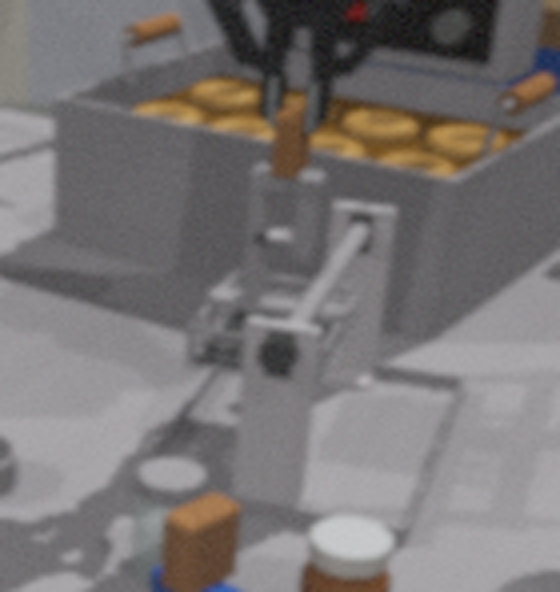

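```bash
python3 - <<'E'
from bar import *
T=np.load("T6.npy")
gs=((240+302/2.4,60/1.7),(240+293/2.4,270/1.7))
E=np.array(edges("pics/w6.png",gs,range(30,165,15)),float);print(E.T)
def rob(v,u):
    k=np.polyfit(v,u,1)
    for _ in range(3):
        m=abs(np.polyval(k,v)-u)<1.6
        if m.sum()<4:break
        k=np.polyfit(v[m],u[m],1)
    return k
for i,s in ((1,8),(2,-8)):
    k=rob(E[:,0],E[:,i]);v=np.array([40,160.]);u=np.polyval(k,v)
    o,d1=ray("wrist",(u[0],v[0]),T);_,d2=ray("wrist",(u[1],v[1]),T)
    n=np.cross(d1,d2);n/=np.linalg.norm(n);n*=np.sign(n[0]);c=n@o+s
    Ti=np.linalg.inv(T)
    for z in (142,145,148):
        P=[np.linalg.solve(np.array([n,[0,1,0],[0,0,1]]),[c,y,z]) for y in (190,218,250)]
        print(s,z,P[1][0],"yaw",np.degrees(np.arctan((P[0][0]-P[2][0])/60)),"tool x of bar",[ (Ti[:3,:3]@p+Ti[:3,3])[0] for p in P])
E
```

```text
[[ 30.  45.  60.  75.  90. 105. 120. 135. 150.]
 [352. 352. 352. 352. 352. 340. 347. 347. 348.]
 [374. 373. 373. 372. 371. 370. 371. 372. 372.]]
8 142 554.7482416419181 yaw 14.002682760837622 tool x of bar [np.float64(25.742531996250136), np.float64(26.72176733806384), np.float64(27.840893442993547)]
8 145 554.482324647195 yaw 14.002682760837622 tool x of bar [np.float64(25.500984254185482), np.float64(26.480219595999188), np.float64(27.599345700928893)]
8 148 554.216407652472 yaw 14.002682760837724 tool x of bar [np.float64(25.25943651212083), np.float64(26.23867185393442), np.float64(27.357797958864126)]
-8 142 559.3149992639883 yaw 17.496864308192606 tool x of bar [np.float64(31.906602099918587), np.float64(31.11272326540211), np.float64(30.205433168811624)]
-8 145 558.8512546010035 yaw 17.496864308192805 tool x of bar [np.float64(31.47484225455628), np.float64(30.680963420039575), np.float64(29.77367332344909)]
-8 148 558.3875099380186 yaw 17.496864308192706 tool x of bar [np.float64(31.04308240919363), np.float64(30.24920357467704), np.float64(29.341913478086553)]
```

```bash
python3 - <<'E'
from h import *
T=np.load("T6.npy");Ti=np.linalg.inv(T)
im=cv2.imread("pics/w6.png");g=cv2.cvtColor(cv2.GaussianBlur(im,(1,5),0),cv2.COLOR_BGR2GRAY)
for v in (30,60,90,140,165): print(v,345,g[v,345:382])
for c in [(365.4,58.8),(362.6,152.9)]:
  for z in (143,147):
    p=onz("wrist",c,z,T);print(z,p,(Ti[:3,:3]@p+Ti[:3,3]))
E
```

```text
30 345 [107 106 106 106 106 107 106 103  94  83  87  98 108 116 124 129 134 138
 140 144 147 150 150 149 146 143 141 138 135 128 119 111 106 106 104 104
 106]
60 345 [104 103 102 103 103 103 103  99  87  85  96 106 116 124 131 136 139 142
 144 147 149 150 149 147 144 142 139 135 128 119 119 133 143 143 142 140
 140]
90 345 [153 150 150 151 153 154 146 120  94  93 104 114 123 131 137 140 143 145
 146 149 150 149 147 145 143 139 135 127 119 119 131 138 139 139 139 141
 142]
140 345 [ 68  70  70  69  67  67  72  83  96 108 119 129 136 142 144 145 146 148
 150 151 150 147 144 140 135 129 119 109 106 110 100  93 108 127 135 132
 128]
165 345 [ 63  64  64  63  62  59  63  73  85  96 104 111 117 122 126 129 133 137
 140 141 140 138 136 133 128 119 110 105 103  98  96 101 108 115 118 124
 135]
143 [535.428 303.155 143.   ] [ 31.547 105.088  90.816]
147 [535.013 302.77  147.   ] [ 31.061 101.086  90.554]
143 [554.087 239.524 143.   ] [ 32.005 105.205  24.507]
147 [553.388 240.109 147.   ] [ 31.512 101.201  25.255]
```

```bash
python3 -m crank '[[0,0,0,0.4,0,0,-1],[0,0,0,0.6,0,0,-1],[0,0,0,0.6,0,0,-1],[0,0,0,0.5,0,0,-1],[0,0,0,0.4,0,0,-1],[0,0,0,0.3,0,0,-1],[0,0,0,0.1,0,0,-1],[0,0,0,0,0,0,-1],[0,0,0,0,0,0,-1],[0,0,0,0,0,0,-1]]' 60
python3 - <<'E'
from h import *
s=r.sense();print(s['eef_pos'],s['tcp_rot'],s['contact_force'],s['wrist_torque'])
T6=np.load("T6.npy");print(np.linalg.inv(T6)[:3]@np.append(s['eef_pos'],1))
T=pose();np.save("T7.npy",T);im=cams.grab_frame("wrist");cv2.imwrite("pics/w7.png",im)
cv2.imwrite("pics/w7a.png",cv2.resize(im[100:280,250:400],None,fx=4.2,fy=3.3,interpolation=cv2.INTER_CUBIC))
E
```

```text
clock: 10.65
eef_pos: [560.2, 215.9, 248.4]
tcp_rot: [-1.573, -0.005, 0.278]
contact_force: [-0.5, 0.3, -3.2]
opening: 0.216
[560.166 215.898 248.42 ] [-1.573 -0.005  0.278] [-0.499  0.313 -3.225] [0.04  0.019 0.011]
[31.854 -0.174 -0.062]
```

View pics/w7a.png

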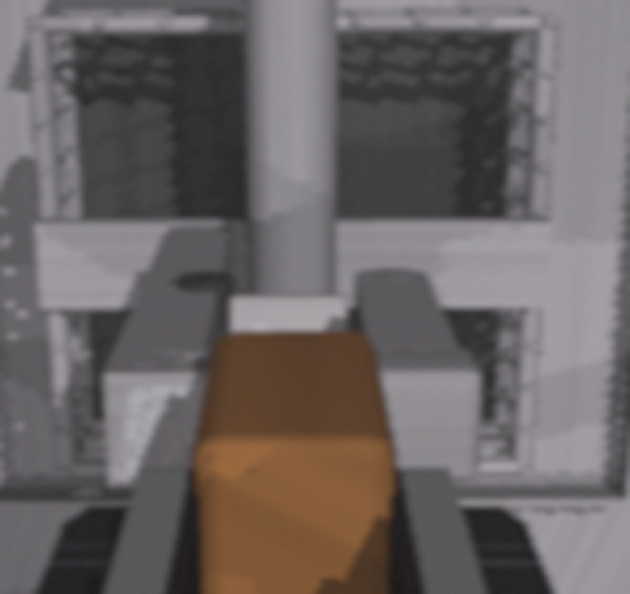

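```bash
python3 -m crank '[[0,0,0,0,0.2,0,-1],[0,0,0,0,0.3,0,-1],[0,0,0,0,0.4,0,-1],[0,0,0,0,0.4,0,-1],[0,0,0,0,0.3,0,-1],[0,0,0,0,0.2,0,-1],[0,0,0,0,0.1,0,-1],[0,0,0,0,0,0,-1],[0,0,0,0,0,0,-1],[0,0,0,0,0,0,-1]]' 80
python3 - <<'E'
from h import *
s=r.sense();print(s['eef_pos'],s['tcp_rot'],s['contact_force'],s['wrist_torque'])
E
```

```text
clock: 11.53
eef_pos: [559.2, 215.6, 226.8]
tcp_rot: [-1.573, -0.004, 0.278]
contact_force: [-0.0, -0.5, -4.2]
opening: 0.21
[559.218 215.565 226.82 ] [-1.573 -0.004  0.278] [-0.035 -0.488 -4.183] [0.011 0.009 0.024]
```

```bash
python3 -m crank '[[0,0,0,0.1,0.1,0,-1],[0,0,0,0,0.1,0,-1],[0,0,0,0,0.1,0,-1],[0,0,0,0,0.1,0,-1],[0,0,0,0,0.1,0,-1],[0,0,0,0,0.1,0,-1],[0,0,0,0,0.1,0,-1],[0,0,0,0,0.1,0,-1],[0,0,0,0,0,0,-1],[0,0,0,0,0,0,-1]]' 80
python3 - <<'E'
from h import *
s=r.sense();print(s['eef_pos'],s['tcp_rot'],s['contact_force'],s['wrist_torque'])
E
```

```text
clock: 12.37
eef_pos: [561.1, 216.2, 220.4]
tcp_rot: [-1.572, -0.006, 0.278]
contact_force: [-1.8, -1.1, 2.0]
opening: 0.205
[561.096 216.187 220.425] [-1.572 -0.006  0.278] [-1.755 -1.105  1.992] [-0.105  0.372  0.052]
```

```bash
python3 -m crank '[[0,0,0,-0.05,0.1,0,-1],[0,0,0,0,0.1,0,-1],[0,0,0,0,0.1,0,-1],[0,0,0,0,0.1,0,-1],[0,0,0,0,0.1,0,-1],[0,0,0,0,0.1,0,-1],[0,0,0,0,0.1,0,-1],[0,0,0,0,0.1,0,-1],[0,0,0,0,0,0,-1],[0,0,0,0,0,0,-1]]' 80
python3 - <<'E'
from h import *
s=r.sense();print(s['eef_pos'],s['tcp_rot'],s['contact_force'],s['wrist_torque'])
E
```

```text
clock: 13.2
eef_pos: [561.5, 216.3, 215.1]
tcp_rot: [-1.572, -0.009, 0.278]
contact_force: [-3.9, -0.5, 5.5]
opening: 0.209
[561.486 216.311 215.088] [-1.572 -0.009  0.278] [-3.895 -0.54   5.53 ] [-0.249  0.707  0.025]
```

```bash
python3 -m crank '[[0,0,0,-0.1,0.05,0,-1],[0,0,0,-0.1,0.1,0,-1],[0,0,0,0,0.1,0,-1],[0,0,0,0,0.1,0,-1],[0,0,0,0,0.1,0,-1],[0,0,0,0,0.1,0,-1],[0,0,0,0,0.1,0,-1],[0,0,0,0,0.1,0,-1],[0,0,0,0,0,0,-1],[0,0,0,0,0,0,-1]]' 80
python3 - <<'E'
from h import *
s=r.sense();print(s['eef_pos'],s['tcp_rot'],s['contact_force'],s['wrist_torque'])
E
```

```text
clock: 14.03
eef_pos: [560.4, 216.0, 212.8]
tcp_rot: [-1.572, -0.013, 0.278]
contact_force: [-2.4, -1.5, 6.2]
opening: 0.208
[560.449 216.036 212.757] [-1.572 -0.013  0.278] [-2.368 -1.466  6.191] [-0.226  0.695  0.   ]
```

```bash
python3 -m crank '[[0,0,0.4,0,0.15,0,-1],[0,0,0.3,0,0.15,0,-1],[0,0,0.1,0,0.15,0,-1],[0,0,0.1,0,0.15,0,-1],[0,0,0.1,0,0.15,0,-1],[0,0,0,0,0.15,0,-1],[0,0,0,0,0.15,0,-1],[0,0,0,0,0.15,0,-1],[0,0,0,0,0.15,0,-1],[0,0,0,0,0.15,0,-1]]' 80
python3 - <<'E'
from h import *
s=r.sense();print(s['eef_pos'],s['tcp_rot'],s['contact_force'],s['wrist_torque'])
cv2.imwrite("pics/w8.png",cv2.resize(cams.grab_frame("wrist")[100:280,250:400],None,fx=4.2,fy=3.3,interpolation=cv2.INTER_CUBIC))
E
```

```text
clock: 14.87
eef_pos: [559.0, 215.8, 196.3]
tcp_rot: [-1.572, 0.008, 0.278]
contact_force: [-2.4, 0.1, 0.7]
opening: 0.206
[558.976 215.761 196.329] [-1.572  0.008  0.278] [-2.442  0.071  0.67 ] [-0.103  0.379 -0.015]
```

View pics/w8.png

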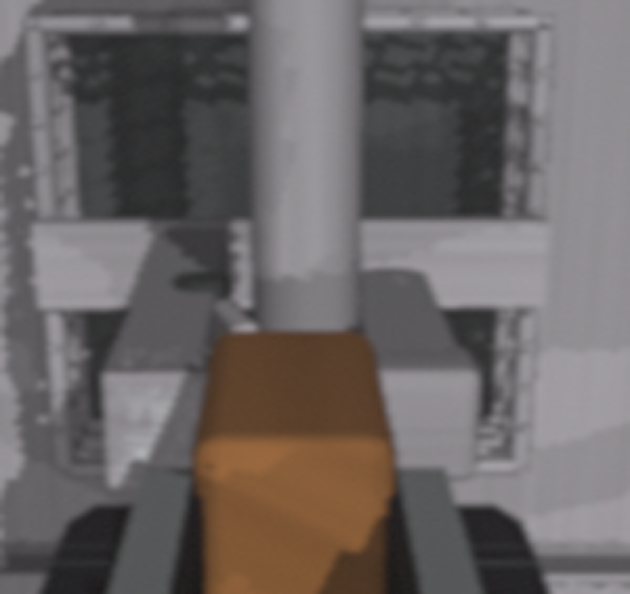

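```bash
python3 -m crank '[[0,0,-0.2,0,0.1,0,-1],[0,0,-0.1,0,0.1,0,-1],[0,0,0,0,0.1,0,-1],[0,0,0,0,0.1,0,-1],[0,0,0,0,0.1,0,-1],[0,0,0,0,0.1,0,-1],[0,0,0,0,0,0,-1],[0,0,0,0,0,0,-1],[0,0,0,0,0,0,-1],[0,0,0,0,0,0,-1]]' 80
python3 - <<'E'
from h import *
s=r.sense();print(s['eef_pos'],s['tcp_rot'],s['contact_force'],s['wrist_torque'])
E
```

```text
clock: 15.75
eef_pos: [558.6, 215.6, 187.8]
tcp_rot: [-1.572, 0.004, 0.278]
contact_force: [-1.1, -0.7, -1.4]
opening: 0.201
[558.554 215.553 187.767] [-1.572  0.004  0.278] [-1.127 -0.724 -1.4  ] [-0.059  0.229 -0.014]
```

```bash
python3 -m crank '[[0,0,0,0,0.05,0,-1],[0,0,0,0,0.05,0,-1],[0,0,0,0,0.05,0,-1],[0,0,0,0,0.05,0,-1],[0,0,0,0,0.05,0,-1],[0,0,0,0,0.05,0,-1],[0,0,0,0,0,0,-1],[0,0,0,0,0,0,-1],[0,0,0,0,0,0,-1],[0,0,0,0,0,0,-1]]' 80
python3 - <<'E'
from h import *
s=r.sense();print(s['eef_pos'],s['tcp_rot'],s['contact_force'],s['wrist_torque'])
cv2.imwrite("pics/w9.png",cv2.resize(cams.grab_frame("wrist")[100:280,250:400],None,fx=4.2,fy=3.3,interpolation=cv2.INTER_CUBIC))
E
```

```text
clock: 16.58
eef_pos: [559.1, 215.6, 184.0]
tcp_rot: [-1.572, 0.003, 0.278]
contact_force: [-0.5, 0.2, -3.1]
opening: 0.208
[559.075 215.644 184.045] [-1.572  0.003  0.278] [-0.48   0.163 -3.139] [-0.032 -0.068  0.008]
```

View pics/w9.png

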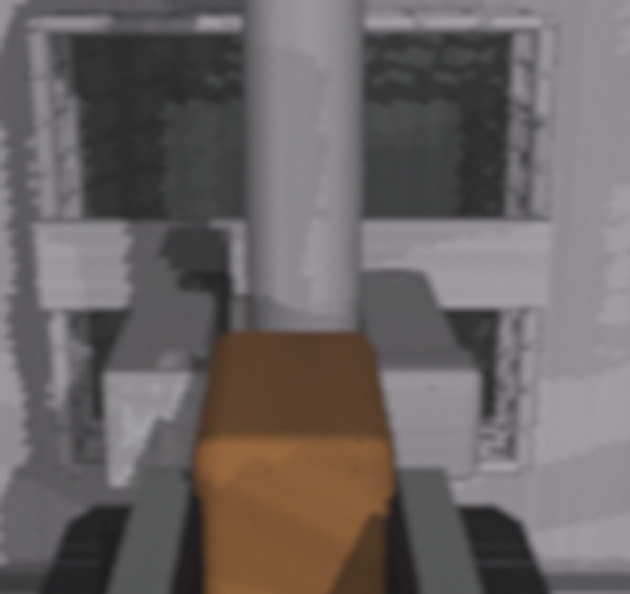

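```bash
python3 -m crank '[[0,0,0,0,0.04,0,-1],[0,0,0,0,0.04,0,-1],[0,0,0,0,0.04,0,-1],[0,0,0,0,0.04,0,-1],[0,0,0,0,0.04,0,-1],[0,0,0,0,0.04,0,-1],[0,0,0,0,0.04,0,-1],[0,0,0,0,0,0,-1],[0,0,0,0,0,0,-1],[0,0,0,0,0,0,-1]]' 80
python3 - <<'E'
from h import *
s=r.sense();print(s['eef_pos'],s['tcp_rot'],s['contact_force'],s['wrist_torque'])
E
```

```text
clock: 17.47
eef_pos: [559.3, 215.8, 182.2]
tcp_rot: [-1.572, 0.002, 0.278]
contact_force: [-0.7, -0.1, -0.7]
opening: 0.204
[559.34  215.754 182.226] [-1.572  0.002  0.278] [-0.67  -0.104 -0.693] [-0.074  0.256 -0.01 ]
```

```bash
python3 -m crank '[[0,0,0,0,0.04,0,-1],[0,0,0,0,0.04,0,-1],[0,0,0,0,0.04,0,-1],[0,0,0,0,0.04,0,-1],[0,0,0,0,0.04,0,-1],[0,0,0,0,0.04,0,-1],[0,0,0,0,0.04,0,-1],[0,0,0,0,0,0,-1],[0,0,0,0,0,0,-1],[0,0,0,0,0,0,-1]]' 80
python3 - <<'E'
from h import *
s=r.sense();print(s['eef_pos'],s['tcp_rot'],s['contact_force'],s['wrist_torque'])
E
```

```text
clock: 18.3
eef_pos: [559.4, 215.8, 182.2]
tcp_rot: [-1.572, 0.001, 0.278]
contact_force: [-2.2, -0.3, 2.8]
opening: 0.207
[559.412 215.761 182.174] [-1.572  0.001  0.278] [-2.236 -0.33   2.784] [-0.152  0.343 -0.072]
```

```bash
python3 -m crank '[[0,0,0,0,0.08,0,-1],[0,0,0,0,0.08,0,-1],[0,0,0,0,0.08,0,-1],[0,0,0,0,0.08,0,-1],[0,0,0,0,0.08,0,-1],[0,0,0,0,0,0,-1],[0,0,0,0,0,0,-1],[0,0,0,0,0,0,-1],[0,0,0,0,0,0,-1],[0,0,0,0,0,0,-1]]' 80
python3 - <<'E'
from h import *
s=r.sense();print(s['eef_pos'],s['tcp_rot'],s['contact_force'],s['wrist_torque'])
E
```

```text
clock: 19.13
eef_pos: [559.6, 215.8, 182.2]
tcp_rot: [-1.572, -0.001, 0.278]
contact_force: [-1.8, -1.6, 2.8]
opening: 0.211
[559.617 215.813 182.158] [-1.572 -0.001  0.278] [-1.787 -1.587  2.829] [-0.144  0.356  0.034]
```

```bash
python3 -m crank '[[0,0,0,0,-0.1,0,-1],[0,0,0,0,-0.15,0,-1],[0,0,0,0,-0.15,0,-1],[0,0,0,0,-0.15,0,-1],[0,0,0,0,-0.15,0,-1],[0,0,0,0,-0.15,0,-1],[0,0,0,0,-0.1,0,-1],[0,0,0,0,0,0,-1],[0,0,0,0,0,0,-1],[0,0,0,0,0,0,-1]]' 80
python3 - <<'E'
from h import *
s=r.sense();print(s['eef_pos'],s['tcp_rot'],s['contact_force'],s['wrist_torque'])
E
```

```text
clock: 19.97
eef_pos: [559.4, 215.8, 190.5]
tcp_rot: [-1.572, 0.001, 0.278]
contact_force: [-0.4, -0.5, -3.0]
opening: 0.206
[559.378 215.774 190.473] [-1.572  0.001  0.278] [-0.447 -0.505 -2.989] [ 0.031 -0.027 -0.034]
```

```bash
python3 -m crank '[[0,0,0,0,-0.1,0,-1],[0,0,0,0,-0.1,0,-1],[0,0,0,0,-0.1,0,-1],[0,0,0,0,-0.1,0,-1],[0,0,0,0,-0.1,0,-1],[0,0,0,0,-0.05,0,-1],[0,0,0,0,-0.05,0,-1],[0,0,0,0,-0.05,0,-1],[0,0,0,0,0,0,-1],[0,0,0,0,0,0,-1]]' 80
python3 - <<'E'
from h import *
s=r.sense();print(s['eef_pos'],s['tcp_rot'],s['contact_force'],s['wrist_torque'])
cv2.imwrite("pics/w10.png",cv2.resize(cams.grab_frame("wrist")[100:280,250:400],None,fx=4.2,fy=3.3,interpolation=cv2.INTER_CUBIC))
E
```

```text
clock: 20.8
eef_pos: [559.3, 215.8, 197.6]
tcp_rot: [-1.572, 0.001, 0.278]
contact_force: [0.4, 0.5, -2.9]
opening: 0.207
[559.312 215.76  197.63 ] [-1.572  0.001  0.278] [ 0.397  0.466 -2.911] [ 0.07   0.026 -0.049]
```

View pics/w10.png

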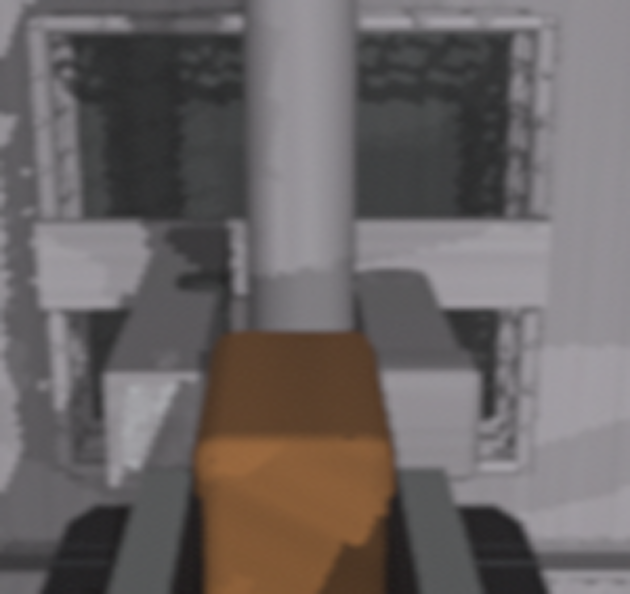

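Latch not up beside the bar any more (compare the earlier picture at the same height). Now the gentle tug itself.

```bash
python3 -m crank '[[0,0,0,0,-0.05,0,-1],[0,0,0,0,-0.05,0,-1],[0,0,0,0,-0.05,0,-1],[0,0,0,0,-0.05,0,-1],[0,0,0,0,-0.05,0,-1],[0,0,0,0,-0.05,0,-1],[0,0,0,0,-0.05,0,-1],[0,0,0,0,0,0,-1],[0,0,0,0,0,0,-1],[0,0,0,0,0,0,-1]]' 80
python3 - <<'E'
from h import *
s=r.sense();print(s['eef_pos'],s['tcp_rot'],s['contact_force'],s['wrist_torque'])
E
```

```text
clock: 21.68
eef_pos: [559.1, 215.6, 200.8]
tcp_rot: [-1.572, 0.002, 0.278]
contact_force: [0.7, -0.7, -3.5]
opening: 0.207
[559.051 215.629 200.813] [-1.572  0.002  0.278] [ 0.657 -0.724 -3.538] [-0.053 -0.023 -0.03 ]
```

```bash
python3 -m crank '[[0,0,0,0,-0.05,0,-1],[0,0,0,0,-0.05,0,-1],[0,0,0,0,-0.05,0,-1],[0,0,0,0,-0.05,0,-1],[0,0,0,0,-0.05,0,-1],[0,0,0,0,-0.05,0,-1],[0,0,0,0,-0.05,0,-1],[0,0,0,0,-0.05,0,-1],[0,0,0,0,-0.05,0,-1],[0,0,0,0,0,0,-1]]' 80
python3 - <<'E'
from h import *
s=r.sense();print(s['eef_pos'],s['tcp_rot'],s['contact_force'],s['wrist_torque'])
E
```

```text
clock: 22.52
eef_pos: [558.6, 215.5, 201.1]
tcp_rot: [-1.572, 0.004, 0.278]
contact_force: [3.6, 2.1, -12.1]
opening: 0.21
[558.632 215.468 201.071] [-1.572  0.004  0.278] [  3.55    2.082 -12.065] [ 0.357 -0.841  0.024]
```

```bash
python3 -m crank '[[0,0,0,0,0.05,0,-1],[0,0,0,0,0.1,0,-1],[0,0,0,0,0.15,0,-1],[0,0,0,0,0.15,0,-1],[0,0,0,0,0.15,0,-1],[0,0,0,0,0.15,0,-1],[0,0,0,0,0.15,0,-1],[0,0,0,0,0.1,0,-1],[0,0,0,0,0,0,-1],[0,0,0,0,0,0,-1]]' 80
python3 - <<'E'
from h import *
s=r.sense();print(s['eef_pos'],s['tcp_rot'],s['contact_force'],s['wrist_torque'])
E
```

```text
clock: 23.35
eef_pos: [559.2, 215.7, 195.1]
tcp_rot: [-1.572, 0.001, 0.278]
contact_force: [0.3, -0.2, -2.0]
opening: 0.209
[559.208 215.729 195.147] [-1.572  0.001  0.278] [ 0.272 -0.223 -2.049] [-0.004 -0.018 -0.005]
```

```bash
python3 -m crank '[[0,0,0,0,0.1,0,-1],[0,0,0,0,0.1,0,-1],[0,0,0,0,0.1,0,-1],[0,0,0,0,0.1,0,-1],[0,0,0,0,0.1,0,-1],[0,0,0,0,0.1,0,-1],[0,0,0,0,0.1,0,-1],[0,0,0,0,0.05,0,-1],[0,0,0,0,0,0,-1],[0,0,0,0,0,0,-1]]' 80
python3 - <<'E'
from h import *
s=r.sense();print(s['eef_pos'],s['tcp_rot'],s['contact_force'],s['wrist_torque'])
E
```

```text
clock: 24.18
eef_pos: [559.1, 215.6, 186.6]
tcp_rot: [-1.572, 0.002, 0.278]
contact_force: [-1.0, -0.0, -2.7]
opening: 0.206
[559.108 215.647 186.613] [-1.572  0.002  0.278] [-0.998 -0.003 -2.728] [ 0.023 -0.055  0.005]
```

```bash
python3 -m crank '[[0,0,0,0,0.05,0,-1],[0,0,0,0,0.05,0,-1],[0,0,0,0,0.05,0,-1],[0,0,0,0,0.05,0,-1],[0,0,0,0,0.05,0,-1],[0,0,0,0,0.04,0,-1],[0,0,0,0,0.04,0,-1],[0,0,0,0,0.04,0,-1],[0,0,0,0,0.04,0,-1],[0,0,0,0,0,0,-1]]' 80
python3 - <<'E'
from h import *
s=r.sense();print(s['eef_pos'],s['tcp_rot'],s['contact_force'],s['wrist_torque'])
E
```

```text
clock: 25.02
eef_pos: [559.2, 215.7, 182.3]
tcp_rot: [-1.572, 0.001, 0.278]
contact_force: [0.8, -0.4, -3.4]
opening: 0.206
[559.233 215.711 182.292] [-1.572  0.001  0.278] [ 0.758 -0.404 -3.399] [-0.024  0.022  0.081]
```

```bash
python3 -m crank '[[0,0,0,0,0.03,0,-1],[0,0,0,0,0.03,0,-1],[0,0,0,0,0.03,0,-1],[0,0,0,0,0.03,0,-1],[0,0,0,0,0.03,0,-1],[0,0,0,0,0.03,0,-1],[0,0,0,0,0,0,-1],[0,0,0,0,0,0,-1],[0,0,0,0,0,0,-1],[0,0,0,0,0,0,-1]]' 80
python3 - <<'E'
from h import *
s=r.sense();print(s['eef_pos'],s['tcp_rot'],s['contact_force'],s['wrist_torque'])
E
```

```text
clock: 25.85
eef_pos: [559.4, 215.7, 182.1]
tcp_rot: [-1.572, 0.0, 0.278]
contact_force: [-1.7, -0.9, 2.2]
opening: 0.203
[559.358 215.743 182.145] [-1.572  0.     0.278] [-1.742 -0.854  2.212] [-0.13   0.341  0.007]
```

```bash
python3 -m crank '[[0,0,0,0,0,0,-0.57],[0,0,0,0,0,0,-0.53],[0,0,0,0,0,0,-0.48],[0,0,0,0,0,0,-0.4],[0,0,0,0,0,0,-0.3],[0,0,0,0,0,0,-0.2],[0,0,0,0,0,0,0],[0,0,0,0,0,0,0.1],[0,0,0,0,0,0,0.2],[0,0,0,0,0,0,0.2]]' 20
python3 - <<'E'
from h import *
s=r.sense();print(s['eef_pos'],s['tcp_rot'],s['contact_force'],s['wrist_torque'],s['opening'])
im=cams.grab_frame("wrist");cv2.imwrite("pics/w11.png",im)
E
```

```text
clock: 26.68
eef_pos: [560.7, 216.3, 182.2]
tcp_rot: [-1.572, -0.002, 0.278]
contact_force: [1.5, -0.1, -0.1]
opening: 0.598
[560.693 216.266 182.161] [-1.572 -0.002  0.278] [ 1.511 -0.114 -0.122] [-0.007 -0.064  0.069] 0.5983231360557502
```

View pics/w11.png

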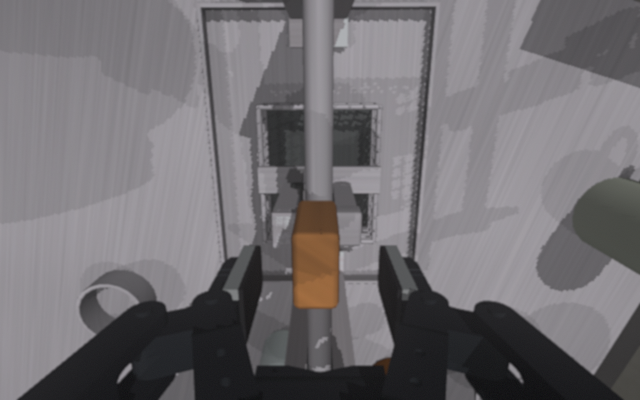

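Released: the basket hangs level with the grip at (316,265), and the fingers are clear on both sides (pads at about 255 and 385). Retreating upward.

```bash
python3 -m crank '[[0,0,0,0,-0.5,0,0.2],[0,0,0,0,-1,0,0.2],[0,0,0,0,-1.5,0,0.2],[0,0,0,0,-1.5,0,0.2],[0,0,0,0,-1.5,0,0.2],[0,0,0,0,-1.5,0,0.2],[0,0,0,0,-1.5,0,0.2],[0,0,0,0,-1,0,0.2],[0,0,0,0,0,0,0.2],[0,0,0,0,0,0,0.2]]' 20
python3 - <<'E'
from h import *
s=r.sense();print(s['eef_pos'],s['contact_force'],s['clock'])
T=pose();cv2.imwrite("pics/w12.png",cams.grab_frame("wrist"))
im=cams.grab_frame("scene");cv2.imwrite("pics/s12.png",cv2.resize(im[60:220,310:450],None,fx=4,fy=3.7,interpolation=cv2.INTER_CUBIC))
cv2.imwrite("pics/s12f.png",im)
E
```

```text
clock: 27.57
eef_pos: [560.5, 216.3, 293.2]
tcp_rot: [-1.571, -0.005, 0.278]
contact_force: [-0.9, -0.4, -0.8]
opening: 0.601
[560.473 216.307 293.153] [-0.851 -0.42  -0.791] 27.5667
```

View pics/w12.png

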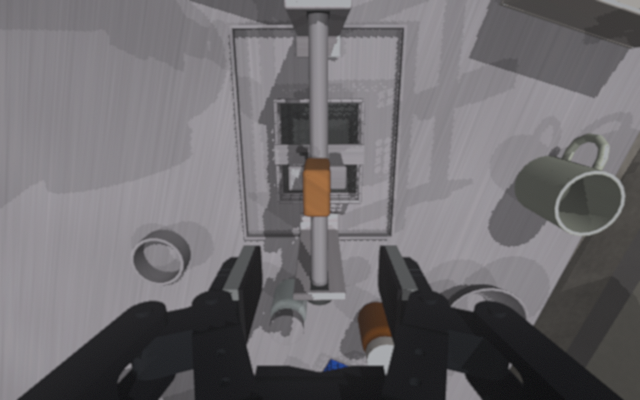

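View pics/s12.png

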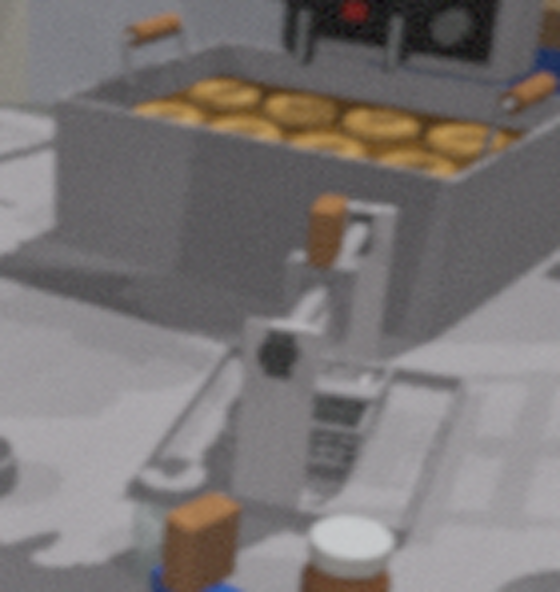

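```bash
python3 -c "
from rig import r,cams,order
s=r.sense();print(s['qvel'].round(3),s['contact_force'].round(1));print(order.sign_off())"
```

```text
[ 0.002  0.011  0.014  0.    -0.001 -0.   ] [-0.1  0.3 -0.1]
the job is handed in; nothing more can be done
None
```

The basket now hangs on the bar with the latch shut, and the job was handed in at about 27.6 s of the 62 s.

- **Hanging:** I took the grey basket by its wooden grip and brought the bar in under the nose. Then I pressed the hook down until it met a firm stop at TCP height 182.2 mm. That puts the bar about 142 mm above the table. Pressing harder moved it by less than 0.1 mm.
- **Forces:** At the readings after each call, the pressing force on the bar was about 9 N at most, well under 20 N. Peaks inside a call were not recorded.
- **Latch:** The force needed dropped back to the basket's own weight just before the stop. After that I could no longer see the flap standing up beside the bar.
- **Tug:** The hook rose freely for about 18.9 mm, then the shut latch held against roughly 9 N. I lowered it back to 182.1 mm and let go.

**Last checks:** The wrist and scene pictures show the basket hanging level, with the fingers well clear and the wrist reading near zero force. The bystanders look unmoved, but I judged that by eye only.

**Disagreements:** The camera estimates of the bar's height ran from 143 to 147 mm, against the felt 142 mm. The wrist camera also appears to be about 1.8 mm off sideways, so I lined the bar up with the hook within a single picture.

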